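# Seat the mount pad and hold the spinning clamp bolt

## Task

Seat the ribbed aluminium pad flat and square in the open pocket of the mount jig, its base fully home on the pocket floor, and let go of it. Then reach down into the narrow gap behind the jig's clamp bracket, grip the hidden bolt head between the fingers, and stop it from spinning along with the slow nut runner; finish while still holding the head still. Leave the other things on the bench where they are.

Things in the scene. Friction and masses are not known exactly. Their poses are not given: they have to be found in the camera images.
- pad: Loose aluminium mount pad, 0.17-0.33 kg: base 64 x 44 x 16 mm (own x, y, z) with a lengthwise grip rib centred on it, 56 long (x), 24 wide (y), 27 mm high; 43 mm tall in all. Lies flat on the table, rib up; origin at the centre of its underside, z up. Pinch the rib across its width (own y). Fits the pocket either way round
- jig: Grey mount jig, fixed to the table; origin on the table under its middle, x away from the robot at yaw 0, z up. Base plate 15 mm thick, x -90 to 70, y -140 to 140 mm. At its +y end the pocket block, at its -y end the clamp bracket and bolt. A nut runner in line with the bolt stands before the bracket, from it to x -190 mm, top at z 96 mm; it keeps turning
- pocket (a point): Centre of the pocket floor, at jig (-35, 85, 45) mm, axes as the jig's. Open rectangular pocket 68 (x) by 48 mm (y), 14 mm deep, in an aluminium block 98 x 76 mm, rim 59 mm above the table; 2 mm of play on each side of the pad's base, widened by 3 mm at the rim by a lead-in slope 6 mm high. Seated, the pad's origin is here, its base 2 mm above the rim
- gap (a point): Middle of the mouth of the gap behind the bracket, at jig (30.5, -65, 110) mm, axes as the jig's. The bracket is an upright steel plate (jig x 0 to 8, y -140 to 10 mm, top at z 110). The gap is 45 mm wide (x 8 to 53), open at the top and both y ends, closed behind by a flange (x 53 to 61, top at z 90) with a notch 50 mm wide down to z 40 behind the bolt
- bolt_head (a point): Centre of the hexagonal bolt head in the gap, at jig (30, -65, 75) mm, axes as the jig's; does not turn with it. Bolt lies along jig x; head 24 mm across flats, 27.7 over corners, 13 mm thick, on a 20 mm round shank from the bracket. Take it from above, one finger on its +y, one on its -y side: 60 mm free on each side, and below down to the base plate
- clamp_bolt (a joint): Turn of the bolt about its long axis (jig x), rad, growing without end. The nut runner drags it round at about 0.4 rad/s with about 0.08 N m; a pinch of 20 to 40 N lets the head turn onto its flats within a second and stops it
- blank: Plain flat aluminium slab without a rib, 70 x 45 x 20 mm, lying flat; origin at the centre of its underside. Not part of the job
- socket: Steel spanner socket standing upright, 34 mm diameter, 50 mm tall; origin at the centre of its underside. Not part of the job
- bearing: Steel bearing ring lying flat, 52 mm outside diameter, 16 mm high; origin at the centre of its underside. Not part of the job
- oil: White plastic oil bottle standing upright, 56 mm diameter, 150 mm tall; origin at the centre of its underside. Not part of the job
- grease: Grease tin standing upright, 72 mm diameter, 80 mm tall; origin at the centre of its underside. Not part of the job
- spanner: Steel spanner lying flat along its own x, about 200 mm long and under 20 mm high. Not part of the job
- carton: Small cardboard carton, 70 x 90 x 60 mm (own x, y, z); origin at the centre of its underside. Not part of the job
Not all that is in view belongs to the job. What is shaped like the pad but purple is not meant.

How it is judged:
On the way, in this order (a step that is already met when the one before it is completed fails the run):
1. the pad is seated flat and square on the pocket's floor and let go (x of pad in the frame of pocket between -0.0045 and 0.0045 m and y of pad in the frame of pocket between -0.0045 and 0.0045 m and z of pad in the frame of pocket below 0.003 m and angle between the x axis of pad and the x axis of pocket, either way round below 0.12 rad and angle between pad's own z axis and vertical below 0.05 rad and contact force between the fingers and pad below 0.3 N), for 0.2 s.
2. the bolt head is gripped between the fingers and has stopped turning (contact force between the fingers and clamp_bolt above 6 N and velocity of joint clamp_bolt between -0.03 and 0.03 rad/s and y of the grasp point in the frame of bolt_head between -0.014 and 0.014 m and x of the grasp point in the frame of bolt_head between -0.022 and 0.022 m and z of the grasp point in the frame of bolt_head between -0.024 and 0.024 m), for 0.2 s.
At the end, for the whole second after the job is handed in: Pad on the pocket floor (4.5 mm sideways, under 3 mm above it, square to 0.12 rad, tilt under 0.05 rad), not touched by the fingers; fingers press the bolt head with over 6 N, TCP within 14 mm across, 22 mm along, 24 mm in height of its centre; bolt turns slower than 0.03 rad/s (all of step 1 and all of step 2); the arm keeps its last pose, push and grip.
It fails at once if another thing on the bench is moved by more than 30 mm (distance of any of blank, socket, bearing, oil, grease, spanner, carton from where it was at the start of the episode above 0.03 m).
It also fails if it takes over 51 s, if anything falls off the work surface, if the arm or the gripper's body presses on something with over 40 N, if the wrist force passes 120 N, or if a joint passes its speed limit or range.

## Robot

A 7-joint arm with a two-finger parallel gripper is mounted at the origin on the work surface. World frame = base frame: x ahead of the robot, y to its left, z up, the work surface at z = 0. Lengths are in m, angles in rad, forces in N, time in s.
With the tool pointing down it reaches from about 0.4 to 0.9 m from the base axis. Payload 5.5 kg.
Tool frame: the origin (TCP) lies between the finger pads, 19 mm behind the fingertips; this is the grasp point; z points along the fingers, y is the line along which they close (so a half turn about z gives the same grasp; the last joint's range is limited). The gripper opens to 92 mm and grips with 3 to 60 N. Pads are 19 mm wide; open, the fingers measure 130 mm over their backs; the gripper's body (75 mm by 190 mm) begins 47 mm behind the grasp point.
Start: joints at [1.424, 0.501, -0.427, 1.55, 0.221, 1.138, -0.21], TCP at [0.259, -0.596, 0.246] pointing down, gripper open.
Joint ranges: [-2.88, 2.88], [-0.31, 2.03], [-1.54, 1.56], [0.2, 2.42], [-1.41, 4.55], [0.19, 2.02], [-2.57, 2.57]. Speed limits (rad/s): [2.57, 2.57, 3.14, 3.14, 3.14, 3.14, 3.14].

## Interface

Orientations are given as a unit quaternion [x, y, z, w].
In Python, from bench import manip, effector, viewer gives the robot as it stands. Calls block until the motion is done:
- manip.move_pose(position, orientation): joint-space move of the TCP to a pose.
- manip.servo_line(position, ori=None, vel=0.15): straight line of the TCP; ori=None keeps the orientation; vel is the mean speed in m/s.
- manip.movej(angles): joint-space move.
- effector.open_jaws() and effector.close(f_grip=None): open the fingers fully, or close them until they stop; f_grip is the grip in N (None keeps the last).
- manip.sleep(seconds).
- manip.solve_ik(position, orientation): joint angles nearest the present ones, or None.
- viewer.get_image(name): name is "side" or "top"; returns the picture (384x512x3 uint8, red, green, blue); there is no depth.
- viewer.get_calibration(name): a dict with "vfov" (degrees; the focal length in pixels is half the picture's height over the tangent of half this angle, whatever the lens; pixels are square), "cx", "cy" (the principal point, pixels), "dist_coeffs" ([k1, k2, p1, p2, k3] as OpenCV has them; the pictures are not rectified), "eye" and "attitude" of the camera in the world. Camera axes: x right, y down, z forward; pixel columns grow to the right and rows downward; lengths in m; the calibration is good to about 2 mm. A picture is of the moment at which its call begins. get_calibration takes no time and is no camera call.
A pose or a line that the arm cannot do raises manip.PlanningError and nothing moves.
- manip.hand_in(): hands the job in; it is judged then, once.
Readings, each from a call of its own:
- manip.current_clock(): time.
- manip.current_q(): joint angles.
- manip.current_joint_velocities(): joint speeds.
- manip.current_tau(): joint torques, N m.
- manip.current_tool_pos(): TCP position.
- manip.current_tcp_rot(): TCP orientation.
- manip.current_force(): force on the tool from outside, world axes, zero at the start.
- manip.current_wrist_torque(): the same for the moment, N m.
- manip.current_finger_gap(): finger opening in m.
- manip.current_gripper_force(): force on a finger pad.
Only numpy, scipy, OpenCV 4.12 (cv2) and the standard library are available. Lean on these libraries where they do the work, as an engineer would, in place of code of your own. Each camera call takes 0.05 s, during which the arm holds its last target. There are 200 camera calls.

## Working session

There is one attempt and no reset: what is moved stays moved. The work goes in short steps, each a Python script; the robot and the scene stay as the last script left them, time stands still between calls to the robot, and variables do not carry over. Pictures are saved under pics/ and viewed, at most 10 in all, crops included, and the job is handed in when it is done.

```bash
mkdir -p pics; ls; python3 - <<'E'
from bench import manip, effector, viewer
import cv2
for n in("top","side"):
    cv2.imwrite(f"pics/{n}0.png",viewer.get_image(n)[:,:,::-1]); print(n,viewer.get_calibration(n))
print(manip.current_clock(),manip.current_tool_pos(),manip.current_tcp_rot())
E
```

```text
pics
top {'vfov': 56.795721931084714, 'cx': 252.80002253514027, 'cy': 191.2110419721252, 'dist_coeffs': array([-0.04289878,  0.        ,  0.        ,  0.        ,  0.        ]), 'eye': array([0.38629596, 0.02074683, 1.20712032]), 'attitude': array([-0.70143531,  0.70709886, -0.07016899,  0.05546179])}
side {'vfov': 56.117802326568096, 'cx': 254.38997552900352, 'cy': 185.73111662199153, 'dist_coeffs': array([-0.05561718,  0.        ,  0.        ,  0.        ,  0.        ]), 'eye': array([0.11313754, 0.64511439, 0.56214555]), 'attitude': array([-0.24910579,  0.83281372, -0.47093591,  0.15028968])}
0.1 [ 0.25869096 -0.59563948  0.24458242] [ 9.79073236e-01  2.03506289e-01 -1.76083049e-04 -8.70828200e-04]
```

View pics/top0.png

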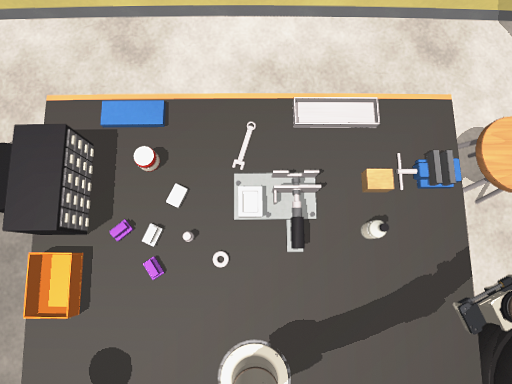

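View pics/side0.png

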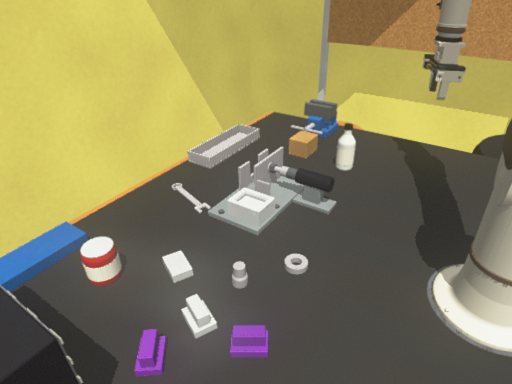

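The top view shows the pad (ribbed, silver) at about (152,235), the blank at (177,195), purple decoys at (121,230) and (153,268), and the jig at about (275,197). The side view shows the pad at (199,314), the pocket at (251,206) and the blank at (178,265).

```bash
cat > h.py <<'E'
import numpy as np, cv2
from scipy.spatial.transform import Rotation as R
from bench import manip, effector, viewer
def cam(n):
    c=viewer.get_calibration(n); f=192/np.tan(np.radians(c["vfov"]/2))
    K=np.array([[f,0,c["cx"]],[0,f,c["cy"]],[0,0,1]])
    return K,np.array(c["dist_coeffs"]),np.array(c["eye"]),R.from_quat(c["attitude"]).as_matrix()
def ray(n,uv):
    K,d,e,A=cam(n); p=cv2.undistortPoints(np.array(uv,float).reshape(-1,1,2),K,d)[:,0]
    return e,np.c_[p,np.ones(len(p))]@A.T
def onplane(n,uv,z):
    e,r=ray(n,uv); return e+r*((z-e[2])/r[:,2])[:,None]
def proj(n,P):
    K,d,e,A=cam(n); return cv2.projectPoints(np.array(P,float).reshape(-1,3),cv2.Rodrigues(A.T)[0],-A.T@e,K,d)[0][:,0]
def crop(n,x0,y0,x1,y1,s,out,im=None):
    im=viewer.get_image(n) if im is None else im
    cv2.imwrite(out,cv2.resize(im[y0:y1,x0:x1,::-1],None,fx=s,fy=s,interpolation=cv2.INTER_CUBIC))
def down(yaw): # tool z down, tool y at angle yaw (world) 
    y=np.array([np.cos(yaw),np.sin(yaw),0]); z=np.array([0,0,-1.]); return R.from_matrix(np.c_[np.cross(y,z),y,z]).as_quat()
E
python3 - <<'E'
from h import *
a=viewer.get_image("top"); b=viewer.get_image("side")
c=cv2.resize(a[155:260,130:330],None,fx=4,fy=4,interpolation=cv2.INTER_CUBIC)
cv2.imwrite("pics/t1.png",c[:,:,::-1])
c=cv2.resize(b[140:340,160:340],None,fx=3,fy=3,interpolation=cv2.INTER_CUBIC)
cv2.imwrite("pics/s1.png",c[:,:,::-1])
g=cv2.cvtColor(a,cv2.COLOR_RGB2HSV)
m=((g[...,2]>110)&(g[...,1]<70)).astype(np.uint8)
for k in cv2.findContours(m[120:290,100:340].copy(),cv2.RETR_EXTERNAL,cv2.CHAIN_APPROX_NONE,offset=(100,120))[0]:
    if cv2.contourArea(k)>40: print(cv2.contourArea(k),cv2.minAreaRect(k))
E
```

```text
201.5 ((220.0, 259.0), (16.0, 16.0), 90.0)
82.0 ((187.25001525878906, 236.25003051757812), (10.60660171508789, 9.899494171142578), 45.0)
265.5 ((151.4000244140625, 234.7000274658203), (13.86362075805664, 20.57182502746582), 26.56505012512207)
286.5 ((176.20001220703125, 195.1000213623047), (14.758047103881836, 21.466251373291016), 26.56505012512207)
3926.5 ((277.5, 210.5), (81.0, 87.0), 90.0)
58.0 ((151.260009765625, 164.6800079345703), (9.800000190734863, 20.80000114440918), 53.13010025024414)
294.0 ((143.20001220703125, 155.1000213623047), (19.230182647705078, 19.677398681640625), 26.56505012512207)
282.0 ((243.92660522460938, 144.5780029296875), (11.685481071472168, 49.806968688964844), 16.699243545532227)
320.0 ((316.0, 123.5), (7.0, 46.0), 90.0)
```

View pics/t1.png

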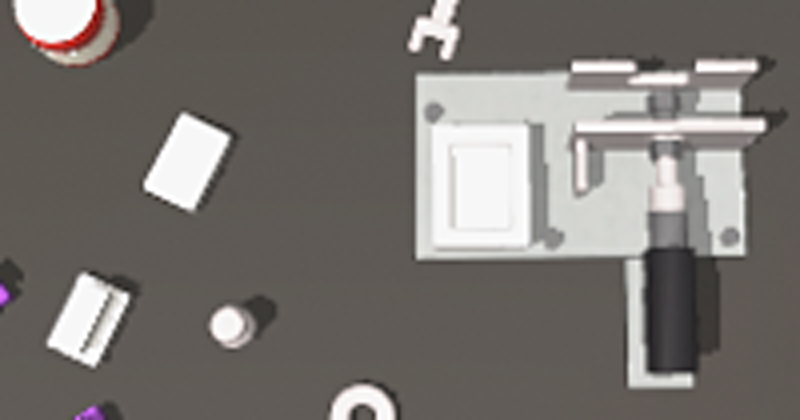

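View pics/s1.png

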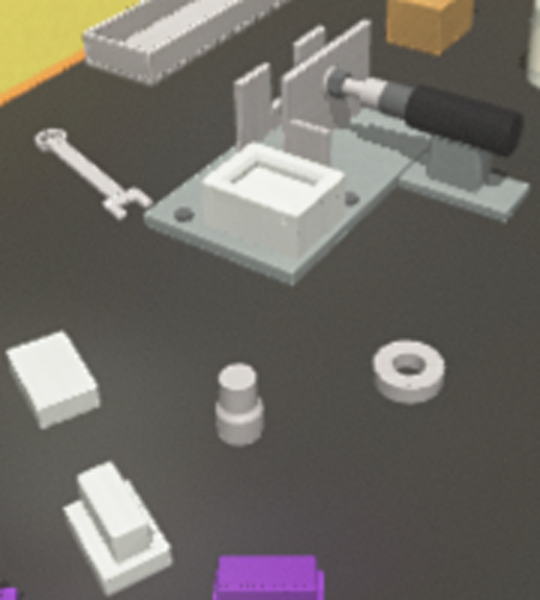

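The crops show the jig's rim rectangle and plate corners, the pad's rib top and its base corners. I'll cast these corners and check them against the stated sizes.

```bash
python3 - <<'E'
from h import *
T=lambda p:(np.array(p)+.5)/4-.5+[130,155]
S=lambda p:(np.array(p)+.5)/3-.5+[160,140]
def rep(l,n,uv,z):
    P=onplane(n,uv,z)[:,:2]; e=np.roll(P,-1,0)-P
    print(l,n,P.mean(0).round(4),"len",np.linalg.norm(e,axis=1).round(3),"ang",np.degrees(np.arctan2(e[:,1],e[:,0])).round(1))
rep("rim","top",T([(434,124),(529,124),(527,246),(434,246)]),.059)
rep("pocketin","top",T([(450,143),(512,143),(512,230),(450,230)]),.055)
rep("plate","top",T([(415,73),(745,73),(745,259),(415,259)]),.015)
rep("rim","side",S([(203,182),(258,144),(344,182),(293,222)]),.059)
rep("base","top",T([(89,272),(130,293),(96,367),(47,345)]),.016)
rep("ribtop","side",S([(78,477),(111,462),(149,528),(113,557)]),.043)
rep("rib","top",T([(80,276),(110,289),(90,345),(65,340)]),.043)
print(onplane("side",S([(65,512),(107,578),(170,548)]),.016))
rep("socket","top",T([(220,310),(246,310),(246,336),(220,336)]),.05)
# plate corners side
print("plate side",onplane("side",S([(145,216),(293,281)]),.015))
E
```

```text
rim top [0.561  0.0056] len [0.078 0.101 0.075 0.101] ang [-9.030e+01  1.783e+02  8.960e+01 -1.000e-01]
pocketin top [0.5602 0.0056] len [0.051 0.072 0.051 0.072] ang [-90.4 179.3  89.6  -0.3]
plate top [ 0.584  -0.0799] len [0.285 0.161 0.279 0.16 ] ang [-90.3 177.6  89.5  -0. ]
rim side [0.5576 0.0115] len [0.077 0.099 0.073 0.098] ang [-92.7 172.9  86.7  -4.7]
base top [0.4564 0.3311] len [0.039 0.066 0.045 0.069] ang [-116.9  156.8   66.1  -28.4]
ribtop side [0.4526 0.3394] len [0.022 0.059 0.028 0.067] ang [-113.6  153.6   81.5  -29.7]
rib top [0.4602 0.3278] len [0.027 0.048 0.021 0.053] ang [-113.3  162.1   78.6  -11.1]
[[0.49134219 0.34454042 0.016     ]
 [0.43627417 0.36681564 0.016     ]
 [0.41861292 0.32928168 0.016     ]]
socket top [0.4505 0.207 ] len [0.021 0.021 0.021 0.021] ang [ -90.4 -178.9   89.6    1.3]
plate side [[0.66141006 0.06403747 0.015     ]
 [0.50003832 0.07010737 0.015     ]]
```

The sizes match. The two views differ by a steady (-4, +7) mm, so I'll use the mean for the grasp. The pad is near (0.455, 0.335) with yaw about -26°. Next I move above it and look.

```bash
python3 - <<'E'
from h import *
for y in (64,-116):
    for p in ([.4545,.335,.16],[.4545,.335,.04]): print(y,np.round(manip.solve_ik(p,down(np.radians(y))),2) if manip.solve_ik(p,down(np.radians(y))) is not None else None)
for y in (89,-91): print(y,manip.solve_ik([.56,.008,.2],down(np.radians(y))))
for y in (89,-91): print("bolt",y,manip.solve_ik([.625,-.144,.075],down(np.radians(y))))
best=None
q0=np.array(manip.current_q())
sols={y:manip.solve_ik([.4545,.335,.16],down(np.radians(y))) for y in (64,-116)}
y=-116 if sols[-116] is not None else 64
manip.move_pose([.4545,.335,.16],down(np.radians(y)))
print(manip.current_clock(),manip.current_tool_pos(),y)
a=viewer.get_image("top"); b=viewer.get_image("side")
np.savez("hov.npz",a=a,b=b)
c=np.hstack([cv2.resize(a[190:290,100:210],(440,400),interpolation=cv2.INTER_CUBIC),cv2.resize(b[240:370,140:257],(360,400),interpolation=cv2.INTER_CUBIC)])
cv2.imwrite("pics/hov.png",c[:,:,::-1])
E
```

```text
64 [ 0.21  0.84 -1.3   1.83  0.88  1.2  -0.27]
64 [ 0.08  0.91 -1.05  1.88  0.97  0.97 -0.32]
-116 [-1.04  0.45  0.46  1.87 -0.25  0.88 -2.49]
-116 [-0.87  0.61  0.24  1.92 -0.23  0.64 -2.52]
89 [ 0.71475839  0.57563409 -1.03858821  1.81114599  0.55952288  1.08380086
  1.02428489]
-91 [ 0.57586202  0.4835818  -0.82218736  1.81498269  0.41055402  1.02264126
 -1.99678385]
bolt 89 [ 0.81954858  0.87895736 -0.94810871  1.67628894  0.81707446  1.03118691
  1.14557344]
bolt -91 [ 0.51679696  0.69815649 -0.46383873  1.6869742   0.39272875  0.85023193
 -1.7041986 ]
3.5333 [0.45512725 0.33421636 0.16007625] -116
```

View pics/hov.png

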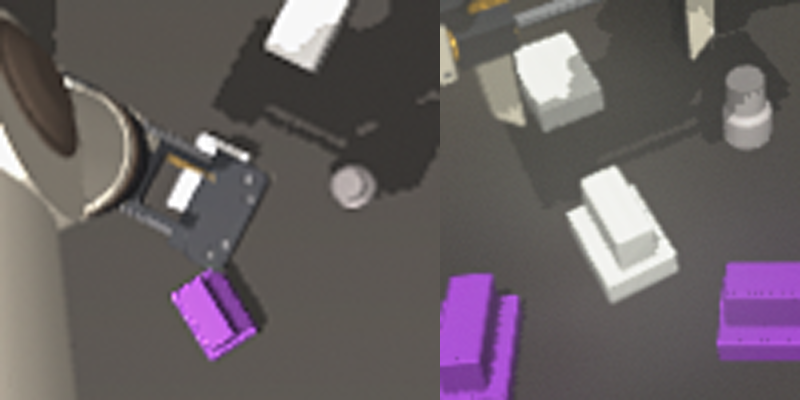

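The fingers straddle the pad; their tips show in the side view at about (515,121) and (701,54) in the crop. I'll use these tips, whose height is known, to check the side camera's bias.

```bash
python3 - <<'E'
from h import *
C=lambda p:(np.array(p)-[440,0]+.5)*.325-.5+[140,240]
P=onplane("side",C([(515,121),(701,54)]),.141); print(P,P.mean(0)-manip.current_tool_pos(),np.linalg.norm(P[0]-P[1]),np.degrees(np.arctan2(*(P[1]-P[0])[1::-1])))
Q=onplane("side",C([(581,180),(617,166),(658,236),(625,264)]),.043);print(Q,Q.mean(0))
E
```

```text
[[0.47219043 0.38245817 0.141     ]
 [0.42220191 0.2881224  0.141     ]] [-0.00779043  0.00094549 -0.01901867] 0.10676183764345507 -117.91911567638175
[[0.48597496 0.33415882 0.043     ]
 [0.47510476 0.31362437 0.043     ]
 [0.42014098 0.34059682 0.043     ]
 [0.42323018 0.36576741 0.043     ]] [0.45111272 0.33853685 0.043     ]
```

```bash
python3 - <<'E'
from h import *
q=down(np.radians(-116))
manip.servo_line([.456,.335,.038],vel=.12)
effector.close(f_grip=35)
print(manip.current_clock(),manip.current_tool_pos(),manip.current_finger_gap(),manip.current_gripper_force())
p=np.array(manip.current_tool_pos())
manip.servo_line(p+[0,0,.13],vel=.15)
manip.move_pose([.559,.008,.17],down(np.radians(-91)))
manip.servo_line([.559,.008,.128],vel=.1)
print(manip.current_clock(),manip.current_tool_pos(),manip.current_finger_gap(),manip.current_force())
a=viewer.get_image("top"); b=viewer.get_image("side")
np.savez("hov2.npz",a=a,b=b)
c=cv2.resize(b[150:260,180:320],None,fx=5,fy=5,interpolation=cv2.INTER_CUBIC)
cv2.imwrite("pics/hov2.png",c[:,:,::-1])
E
```

```text
5.8583 [0.45627847 0.33534631 0.03809554] 0.02382000434900728 34.99087393283844
8.7333 [0.55904534 0.0083397  0.12786705] 0.02386298306319216 [-0.6260703   0.23027157 -3.71477262]
```

View pics/hov2.png

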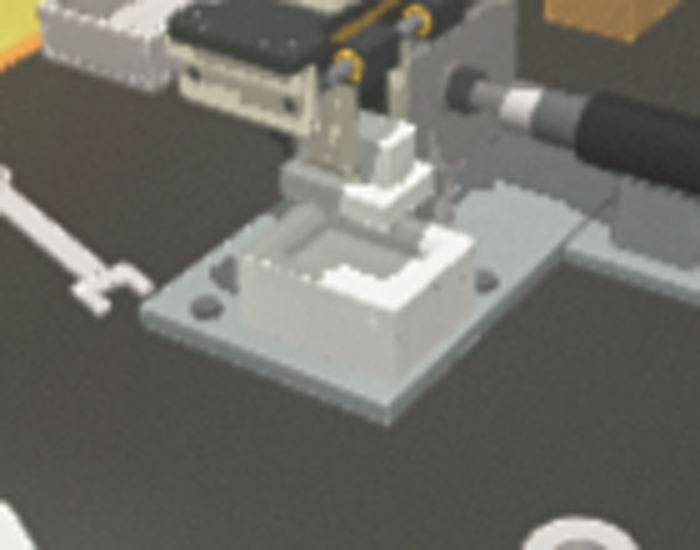

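The pad hangs above the pocket: its base corners are at about (283,180), (357,208) and (433,175), and the rim corners at (242,255) and (473,240). I'll refine these edges to subpixel and compare pad with pocket.

```bash
cat >> h.py <<'E'
def refine(im,poly,closed=True,w=2.5):
    """fit lines to the strongest gradient near each edge of a polygon guess; return intersections"""
    g=cv2.GaussianBlur(cv2.cvtColor(im,cv2.COLOR_RGB2GRAY),(0,0),.7).astype(np.float32); P=np.array(poly,float); L=[]
    t=np.arange(-w,w+.01,.1)
    for a,b in zip(P,np.roll(P,-1,0)):
        d=(b-a)/np.linalg.norm(b-a); n=np.array([-d[1],d[0]]); s=np.linspace(.15,.85,25)[:,None]
        X=(a+s*(b-a))[:,None]+t[None,:,None]*n
        v=cv2.remap(g,X[...,0].astype(np.float32),X[...,1].astype(np.float32),cv2.INTER_CUBIC)
        k=np.abs(np.gradient(v,axis=1)).argmax(1); Q=X[np.arange(25),k]
        vx,vy,x,y=cv2.fitLine(Q.astype(np.float32),cv2.DIST_HUBER,0,.01,.01).ravel()
        L.append(np.cross([x,y,1],[x+vx,y+vy,1]))
    C=[np.cross(L[i-1],L[i]) for i in range(len(L))]
    return np.array([c[:2]/c[2] for c in C])
E
python3 - <<'E'
from h import *
T=lambda p:(np.array(p)+.5)/4-.5+[130,155]
S=lambda p:(np.array(p)+.5)/3-.5+[160,140]
t=cv2.imread("pics/top0.png")[:,:,::-1].copy(); s=cv2.imread("pics/side0.png")[:,:,::-1].copy()
z=np.load("hov2.npz"); F=lambda p:(np.array(p)+.5)/5-.5+[180,150]
def rep(l,n,im,uv,zz,w=2.):
    c=refine(im,uv,w=w); P=onplane(n,c,zz)[:,:2]; e=np.roll(P,-1,0)-P
    print(l,n,"shift",np.abs(c-uv).max().round(1),"ctr",P.mean(0).round(4),"len",np.linalg.norm(e,axis=1).round(3),"ang",np.degrees(np.arctan2(e[:,1],e[:,0])).round(1)); print(c.round(1).tolist())
rep("rim","top",t,T([(434,124),(529,124),(527,246),(434,246)]),.059)
rep("plate","top",t,T([(415,73),(745,73),(745,259),(415,259)]),.015)
rep("rim","side",s,S([(203,182),(258,144),(344,182),(293,222)]),.059)
print("base top tri pts", onplane("side",F([(283,180),(357,208),(433,175)]),.106), onplane("side",F([(283,198),(357,225),(433,190)]),.090))
# big crop of the initial side picture
c=np.hstack([cv2.resize(s[175:235,215:290],None,fx=8,fy=8,interpolation=cv2.INTER_CUBIC)])
cv2.imwrite("pics/s2.png",c[:,:,::-1])
E
```

```text
rim top shift 0.7 ctr [0.5608 0.0054] len [0.079 0.099 0.078 0.099] ang [-9.030e+01  1.794e+02  8.960e+01 -1.000e-01]
[[237.9, 185.9], [261.9, 185.9], [262.0, 215.9], [237.9, 215.9]]
plate top shift 2.5 ctr [ 0.5856 -0.0788] len [0.282 0.154 0.281 0.161] ang [-89.9 179.5  91.6  -0. ]
[[233.1, 173.2], [314.7, 172.7], [316.2, 216.9], [233.1, 219.9]]
rim side shift 2.5 ctr [0.5621 0.0063] len [0.082 0.1   0.075 0.101] ang [-90.1 176.7  90.7   0.8]
[[225.7, 200.1], [244.2, 186.3], [274.5, 197.9], [258.9, 212.0]]
base top tri pts [[ 0.58434837  0.03569714  0.106     ]
 [ 0.53835205  0.0379281   0.106     ]
 [ 0.52402648 -0.0082001   0.106     ]] [[ 0.59031428  0.02869862  0.09      ]
 [ 0.5442711   0.02982779  0.09      ]
 [ 0.53046032 -0.01844764  0.09      ]]
```

View pics/s2.png

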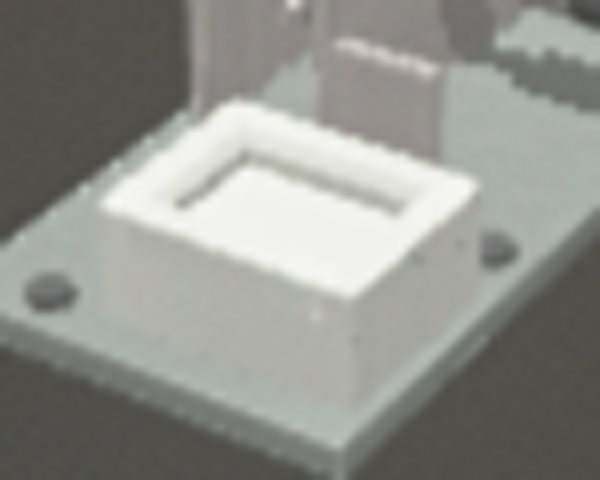

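The zoomed picture shows the rim corners at crop (103,203), (240,100), (477,185) and (352,298). They agree with the refined fit: rim centre about (0.561, 0.006), yaw about -0.3°. Next I need the pad's lengthwise offset in the grip.

```bash
python3 - <<'E'
from h import *
print("rim side hand",onplane("side",(np.array([(103,203),(240,100),(477,185),(352,298)])+.5)/8-.5+[215,175],.059).round(4).tolist())
T=lambda p:(np.array(p)+.5)/4-.5+[130,155]
S=lambda p:(np.array(p)+.5)/3-.5+[160,140]
t=cv2.imread("pics/top0.png")[:,:,::-1].copy(); s=cv2.imread("pics/side0.png")[:,:,::-1].copy()
u=np.array([np.cos(np.radians(-26)),np.sin(np.radians(-26))])
for l,n,im,uv,zz in (("base","top",t,T([(89,272),(130,293),(96,367),(47,345)]),.016),("rib","side",s,S([(78,477),(111,462),(149,528),(113,557)]),.043)):
    c=refine(im,uv,w=1.5); P=onplane(n,c,zz)[:,:2]; e=np.roll(P,-1,0)-P
    print(l,P.mean(0).round(4),"len",np.linalg.norm(e,axis=1).round(3),"along",((P-[.4563,.3353])@u).round(4), "mid",((P.mean(0)-[.4563,.3353])@u).round(4))
z=np.load("hov2.npz")
p=np.array([.559,.0083,0]);a=np.radians(-1)
for zz in (.106,.09):
    k=[p+[x,y,zz] for x,y in((.032,.022),(-.032,.022),(-.032,-.022))]
    print("expected crop px",zz,((proj("side",k)-[180,150]+.5)*5-.5).round(0).tolist())
c=cv2.resize(z["b"][165:205,230:275],None,fx=14,fy=14,interpolation=cv2.INTER_CUBIC)
cv2.imwrite("pics/hov3.png",c[:,:,::-1])
E
```

```text
rim side hand [[0.6092, 0.0432, 0.059], [0.609, -0.033, 0.059], [0.5135, -0.0303, 0.059], [0.5127, 0.0446, 0.059]]
base [0.4559 0.3332] len [0.046 0.067 0.046 0.067] along [ 0.0334  0.0343 -0.0323 -0.0331] mid 0.0006
rib [0.4531 0.338 ] len [0.022 0.054 0.04  0.077] along [ 0.0279  0.0288 -0.0248 -0.0483] mid -0.0041
expected crop px 0.106 [[279.0, 172.0], [385.0, 208.0], [434.0, 169.0]]
expected crop px 0.09 [[280.0, 199.0], [386.0, 236.0], [434.0, 196.0]]
```

View pics/hov3.png

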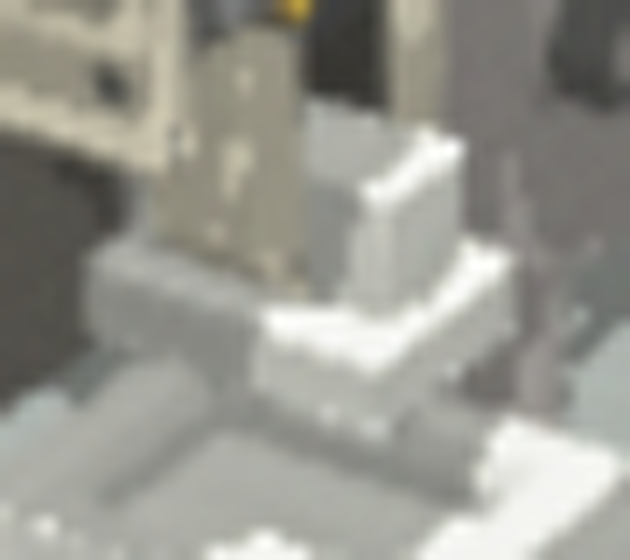

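The base corners in the crop are at (90,265), (372,365) and (508,260). That matches a pad centred in the grip to within 1 mm, so the pocket target is (0.561, 0.006). Inserting now.

```bash
python3 - <<'E'
from h import *
q=down(np.radians(-90.6)); x,y=.561,.006
manip.servo_line([x,y,.105],q,vel=.06)
f0=np.array(manip.current_force())
for z in (.099,.094,.090,.087,.085,.0835,.0825):
    manip.servo_line([x,y,z],q,vel=.04)
    f=np.array(manip.current_force())-f0; print(z,f.round(1),np.round(manip.current_tool_pos(),4))
    if abs(f[2])>12 or np.hypot(*f[:2])>12: break
print(manip.current_clock())
E
```

```text
0.099 [0.2 1.1 0.9] [0.5607 0.006  0.0988]
0.094 [0.8 0.7 0.2] [0.5607 0.006  0.0937]
0.09 [0.5 1.  0. ] [0.5608 0.0062 0.0897]
0.087 [0.1 1.1 0.6] [0.5608 0.0062 0.0868]
0.085 [0.3 1.  0.2] [0.561  0.0062 0.0849]
0.0835 [1.2 1.9 0.6] [0.5611 0.0061 0.0834]
0.0825 [-1.8  3.   6.7] [0.5612 0.0062 0.0831]
11.1917
```

```bash
python3 - <<'E'
from h import *
effector.open_jaws(); 
p=np.array(manip.current_tool_pos()); manip.servo_line(p+[0,0,.12],vel=.2)
q=down(np.radians(-90.6))
T=lambda p:(np.array(p)+.5)/4-.5+[130,155]
print("bracket far edge",onplane("top",T([(580,119),(755,117)]),.11).round(4).tolist(),"flange near edge",onplane("top",T([(572,74),(632,74),(697,74),(755,72)]),.09).round(4).tolist())
print("bolt y (head)",onplane("top",T([(648,100),(680,100)]),.085).round(4).tolist())
manip.move_pose([.6244,-.1447,.20],q)
print(manip.current_clock(),manip.current_tool_pos())
b=viewer.get_image("side")
c=np.hstack([cv2.resize(b[130:230,210:310],None,fx=4,fy=4,interpolation=cv2.INTER_CUBIC),cv2.resize(viewer.get_image("top")[145:245,225:325],None,fx=4,fy=4,interpolation=cv2.INTER_CUBIC)])
cv2.imwrite("pics/pl.png",c[:,:,::-1])
E
```

```text
bracket far edge [[0.605, -0.0722, 0.11], [0.6058, -0.2112, 0.11]] flange near edge [[0.6461, -0.0682, 0.09], [0.6458, -0.1168, 0.09], [0.6456, -0.1696, 0.09], [0.647, -0.217, 0.09]]
bolt y (head) [[0.6253, -0.1298, 0.085], [0.6252, -0.1559, 0.085]]
13.8 [ 0.62341612 -0.14504773  0.19801284]
```

View pics/pl.png

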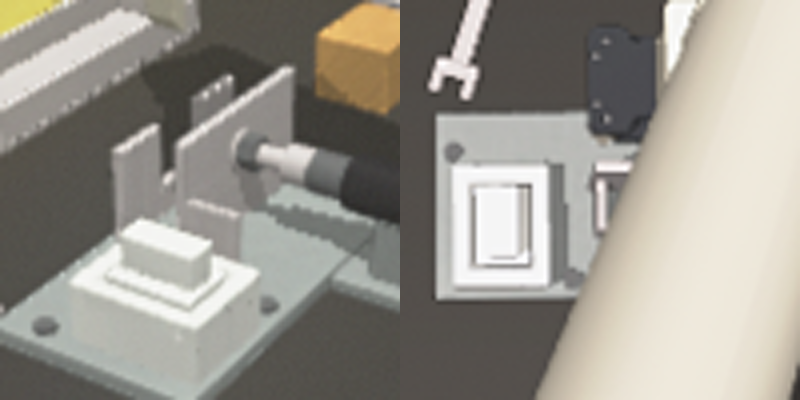

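The pad sits level in the pocket, in the side view at about (165,255) and in the top view at about (500,225). The measured gap middle, x ≈ 0.626, and bolt y ≈ -0.143 to -0.145 agree with the prediction. I descend and grip.

```bash
python3 - <<'E'
from h import *
q=down(np.radians(-90.6)); x,y=.6252,-.1442
f0=np.array(manip.current_force())
for z in (.14,.115,.095,.075):
    manip.servo_line([x,y,z],q,vel=.1)
    f=np.array(manip.current_force())-f0; print(z,f.round(1),np.round(manip.current_tool_pos(),4))
    if np.linalg.norm(f)>15: break
else:
    effector.close(f_grip=30)
    for i in range(6):
        print(manip.current_clock(),manip.current_finger_gap(),manip.current_gripper_force(),np.round(np.array(manip.current_force())-f0,1),np.round(manip.current_wrist_torque(),2)); manip.sleep(.4)
E
```

```text
0.14 [ 0.9 -0.5  1.2] [ 0.6255 -0.1444  0.1403]
0.115 [-0.9 -0.   1.2] [ 0.6247 -0.1441  0.1144]
0.095 [-0.1 -0.5 -0.5] [ 0.6246 -0.1441  0.0943]
0.075 [0.1 0.1 0.5] [ 0.6245 -0.144   0.0741]
16.8 0.025790795376783117 30.000467486679554 [-1.2  6.1  3.6] [1.23 0.26 0.05]
17.2 0.025361810873304653 30.00052012503147 [-1.6  5.4  4.2] [1.26 0.32 0.07]
17.6 0.025988706443556723 30.000498220324516 [-1.6  5.6  3.9] [ 1.24  0.23 -0.01]
18.0 0.025492836439071735 30.00049028545618 [-1.9  6.1  3.9] [1.27 0.24 0.02]
18.4 0.025468444028463214 30.00055655837059 [-1.5  5.8  3.7] [1.2  0.29 0.01]
18.8 0.025511391811080957 30.000569187104702 [-1.6  5.5  3.9] [1.22 0.24 0.05]
```

The gap is steady, but at 25.5 mm it is above the 24 mm flats, and there is 6 N of side load. I'll centre along y and squeeze a little harder.

```bash
python3 - <<'E'
from h import *
def st(l):
    g=[];F=[]
    for i in range(10): g.append(manip.current_finger_gap());F.append(np.r_[manip.current_force(),manip.current_wrist_torque()]);manip.sleep(.1)
    print(l,round(manip.current_clock(),1),"gap mm",np.round(np.array(g)*1e3,1),np.mean(F,0).round(2),np.round(manip.current_tool_pos(),4),round(manip.current_gripper_force(),1))
st("now")
effector.close(f_grip=40); st("40N")
p=np.array(manip.current_tool_pos()); 
manip.servo_line([.6252,-.1422,.075],down(np.radians(-90.6)),vel=.02); st("shift +2mm")
E
```

```text
now 20.2 gap mm [25.8 25.3 25.9 25.6 25.6 25.9 25.9 26.  25.5 25.8] [-1.54  5.3   3.27  1.21  0.26  0.01] [ 0.6253 -0.1421  0.075 ] 30.0
40N 21.4 gap mm [25.6 25.6 25.4 25.6 25.4 25.4 25.  25.3 25.4 25.2] [-0.95  5.47  3.18  1.23  0.28  0.01] [ 0.6253 -0.1421  0.0751] 40.0
shift +2mm 22.7 gap mm [25.4 25.5 24.9 25.2 25.2 25.6 25.3 24.5 25.9 25.6] [-0.76  2.77  2.46  0.7   0.15  0.05] [ 0.6252 -0.1421  0.075 ] 40.0
```

The head's true y is about -0.142. I'll regrip there so the head can settle on its flats.

```bash
python3 - <<'E'
from h import *
def st(l):
    g=[];F=[]
    for i in range(10): g.append(manip.current_finger_gap());F.append(np.r_[manip.current_force(),manip.current_wrist_torque()]);manip.sleep(.1)
    print(l,round(manip.current_clock(),1),"gap mm",np.round(np.array(g)*1e3,1),np.mean(F,0).round(2),np.round(manip.current_tool_pos(),4),round(manip.current_gripper_force(),1))
effector.open_jaws(); st("open")
manip.servo_line([.6252,-.1420,.075],down(np.radians(-90.6)),vel=.02)
effector.close(f_grip=25); st("25"); st("25")
effector.close(f_grip=38); st("38")
E
```

```text
open 24.8 gap mm [91.6 91.9 91.8 92.  91.7 91.5 91.8 91.8 92.  91.9] [ 0.17 -0.09 -0.12  0.04  0.04 -0.01] [ 0.6252 -0.1422  0.075 ] 0.0
25 27.1 gap mm [25.1 25.  25.2 25.3 25.6 25.3 25.6 25.3 25.1 25.4] [ 0.   -0.25 -0.26  0.08  0.01  0.02] [ 0.6252 -0.142   0.075 ] 25.0
25 28.1 gap mm [25.2 25.5 25.2 25.4 25.3 25.1 25.  25.3 25.1 25.3] [-0.18 -0.26  0.1   0.05  0.    0.01] [ 0.6252 -0.142   0.075 ] 25.0
38 29.3 gap mm [24.9 25.1 24.9 25.1 24.6 25.  24.8 24.8 24.5 24.6] [ 0.31 -0.35 -0.02  0.03  0.    0.  ] [ 0.6251 -0.142   0.075 ] 38.0
```

The same steady gap came back after the regrip. It shrinks slightly with more grip force and shows no drift, and the side load is now zero, so the head is held. Handing in.

```bash
python3 - <<'E'
from h import *
print(manip.current_finger_gap(),manip.current_gripper_force()); print(manip.hand_in(),manip.current_clock())
E
```

```text
0.02474787539486465 37.999738454818726
the job is handed in; nothing more can be done
the job is handed in; nothing more can be done
```

I seated the pad in the pocket and let go, then handed in at about 29 s of the 51 s allowed while gripping the bolt head at 38 N; the head's stop is inferred from a steady finger gap, not seen on camera, and no verdict came back.

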